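# Brace a honey jar, twist off its tight lid and hold it over the mouth

### The job

Pick up the closed honey jar by its lid, stand it in the wooden jar brace and push it along between the rails until it stops fully home in the V-shaped end; do not loosen the lid before that. With the jar braced there, twist the tight lid counter-clockwise until its threads let go, raise it straight up and finish while still holding it in the gripper, level and still, a couple of centimetres clear above the jar's mouth so that drips fall back in. The jar must stay upright and remain home in the brace, and the mug, the spice jars and the teaspoon must stay where they are.

Things in the scene. Friction and masses are not known exactly. Their poses are not given: they have to be found in the camera images.
- jar: Loose hexagonal amber-glass jar, blank paper label, about 0.25 kg, upright, lid on. Body 50 mm across flats, 58 mm across corners, 63 mm high; above it a round neck 41 mm wide, rim 86 mm above the foot. Origin: centre of the foot, z up; x axis points through a corner. All six sides are alike. The neck has three equal threads.
- jar_mouth (a point): Centre of the jar's mouth at rim height, 86 mm above the foot. Fingers may reach down beside the lid to 63 mm above the foot, where the jar's shoulder begins.
- lid: Brass-coloured round twist-off lid, knurled edge, 56 mm across, 19.5 mm high, 0.04 kg. Origin: centre of its open underside, z up; closed, this is 70 mm above the jar's foot and its x axis lies along the jar's. A springy seal (20 N) holds it tight: about 0.6 N m to start it, less as it opens; while on, it carries the jar.
- lid_top (a point): Centre of the lid's top face, 19.5 mm above its underside. Turned counter-clockwise seen from above, relative to the jar, the lid comes free after about 70 degrees; at about 100 its three lugs meet the next threads' stops. It need not rise while turned. Lifted too early it takes the jar along. Clockwise it is already at its stop.
- brace: Fixed wooden jar brace: board 166 x 108 mm (x from -101 to +65 mm) with two parallel rails along its x axis, open at -x (towards the robot), closed at +x by a 120 degree V that fits a corner of the jar. Origin: on the counter below the seated jar's centre, z up. Rail tops 50 mm above the counter, their inner top edges bevelled.
- brace_seat (a point): Where the centre of the jar's foot is when fully home in the V: on the channel floor, 14 mm above the counter; axes as the brace's. The channel is 53 mm wide: the jar fits with two flats along the rails, corners pointing to +x and -x. It can be lowered in from above, then slid to +x.
- brace_mouth (a point): Middle of the channel's open, flared end, on the channel floor, 90 mm from the seat along the brace's -x.
- mug: White dotted mug, 93 mm high, bystander. Origin: centre of its underside.
- spice_jar: Small spice jar with red cap, 98 mm high, bystander. Origin: centre of its underside.
- green_spice_jar: Small spice jar with green cap, 108 mm high, bystander. Origin: centre of its underside.
- teaspoon: Steel teaspoon, 132 mm long, lying flat, bystander. Origin: its middle.

How it is judged:
By the outcome, as a careful person would: the job done as asked, in the order asked, and still so for the second after the job is handed in, while the arm keeps its last pose, push and grip.
It also fails if it takes over 51 s, if anything falls off the work surface, if the arm or the gripper's body presses on something with over 40 N, if the wrist force passes 120 N, or if a joint passes its speed limit or range.

### The arm

A 6-joint arm with a two-finger parallel gripper is mounted at the origin on a cart in front of the work surface, level with it; the furniture and walls round the work are solid. World frame = base frame: x ahead of the robot, y to its left, z up, the work surface at z = 0. Lengths are in m, angles in rad, forces in N, time in s.
With the tool pointing down it reaches from about 0.225 to 0.875 m from the base axis. Payload 3.4 kg.
Tool frame: the origin (TCP) lies midway between the tips of the shut fingers; the grasp point (between the pads) lies 19 mm behind it; z points along the fingers, y is the line along which they close (so a half turn about z gives the same grasp; the last joint's range is limited). The gripper opens to 85 mm and grips with 20 to 120 N. Pads are 22 mm wide; open, the fingers measure 114 mm over their backs; the gripper's body (76 mm by 85 mm) begins 54 mm behind the grasp point. The pads swing forward as they close: fully open they stand 13 mm farther back than shut.
Start: joints at [1.191, 0.276, 1.505, -0, 1.361, -0.121], TCP at [0.147, 0.556, 0.231] pointing down, gripper open.
Joint ranges: [-2.89, 2.89], [-0.75, 2.08], [0.22, 2.7], [-1.18, 4.32], [0.11, 2.71], [-2.7, 2.7]. Speed limits (rad/s): [2.57, 2.57, 3.14, 3.14, 3.14, 3.14].

### API

Orientations are given as a unit quaternion [w, x, y, z].
In Python, from rig import * gives the robot as it stands.
- The arm moves only by the tool apply_moves, never from a script. Its argument "steps" is one flat list of numbers, 4 for each row, row after row: the shift along the world's x, y, z in cm, then the turn about the world's z in degrees. A call has 1 to 8 rows; each row is the pose to reach, as a shift and turn from the pose commanded when the call began; what a row does not reach only later rows make up. A row lasts 1/12 s, in which the tool goes at most 41.7 mm and 7.16 degrees, less where a joint would pass 70% of its speed; a pose out of reach is approached as far as the arm can. A call with a gripper value outside its range is refused whole. "jaw" is the closure in counts, from 0 (fully open) to 255 (shut), set as the call begins (left out, the last holds). The fingers move at their own pace and stop on an object; "newtons" is the grip in N (left out, the last holds). Time passes only in rows, so rows that repeat a pose let the fingers close. It gives the time, the measured TCP pose, the force, the opening and the grip force at its end, in the units of the state.
- get_state(): the state, without advancing time (a new reading comes with each control period).
- get_image(name): name is "scene" or "top"; returns the picture (480x640x3 uint8, red, green, blue); there is no depth.
- calibration(name): a dict with "fx", "fy", "cx", "cy" (pixels), "xyz" and "rotation" of the camera in the world. Camera axes: x right, y up, looking along -z (the intrinsics and any distortion apply to the point x, -y, -z); pixel columns grow to the right and rows downward; lengths in m; the calibration is good to about 2 mm. A picture is of the moment at which its call begins. calibration takes no time and is no camera call.
- sign_off(): hands the job in; it is judged then, once.
The state is a dict: "clock": time; "qpos": joint angles; "qd": joint speeds; "effort": joint torques, N m; "position": TCP position; "ee_rot": TCP orientation; "contact_force": force on the tool from outside, world axes, zero at the start; "moment": the same for the moment, N m; "width": finger opening in m; "gripper_force": force on a finger pad.
Only numpy, scipy, OpenCV 4.12 (cv2) and the standard library are available. Lean on these libraries where they do the work, as an engineer would, in place of code of your own. Each camera call takes 0.05 s, during which the arm holds its last target. There are 200 camera calls.

## Working session

There is one attempt and no reset: what is moved stays moved. The work goes in short steps, Python scripts to look and compute and a tool call to move; the robot and the scene stay as the last step left them, time stands still between calls to the robot, and variables do not carry over. Pictures are saved under pics/ and viewed, at most 10 in all, crops included, and the job is handed in when it is done.

Besides the shell and the picture viewer there is one more tool, called after ">>>" by a JSON object that holds its "fn" and its "kwargs". apply_moves: Moves the arm, as the interface text tells. Its arguments: {"type":"object","properties":{"steps":{"type":"array","items":{"type":"number"}},"jaw":{"type":"number"},"newtons":{"type":"number"}},"required":["steps"]}

```bash
mkdir -p pics
python3 - <<'E'
from rig import *
import cv2
for n in("scene","top"):
    im=get_image(n); cv2.imwrite(f"pics/{n}0.png",im[:,:,::-1]); c=calibration(n); print(n,c)
print(get_state())
E
```

```text
scene {'fx': 475.92745040967935, 'fy': 475.92745040967935, 'cx': 315.88270372442446, 'cy': 243.95244518433051, 'xyz': array([-0.11651945, -0.28037907,  0.79934845]), 'rotation': array([ 0.8227691 ,  0.33677162, -0.17779477, -0.42192997])}
top {'fx': 516.3505909348821, 'fy': 516.3505909348821, 'cx': 322.2866452465191, 'cy': 241.11816817673352, 'xyz': array([0.29967708, 0.13927291, 1.09245985]), 'rotation': array([ 0.71406006,  0.06046045, -0.06783185, -0.69416252])}
{'clock': 0.1, 'qpos': array([ 1.19099946e+00,  2.76542546e-01,  1.50601556e+00, -8.99497671e-06,
        1.36075156e+00, -1.20999406e-01]), 'qd': array([ 0.00061859, -0.00152571, -0.00039153,  0.00055229,  0.00054625,
        0.00026639]), 'effort': array([ 2.63295005e-03, -4.17702842e+01, -2.46406084e+01, -3.91056274e-04,
        5.87457296e-03,  2.36449443e-05]), 'position': array([0.14697693, 0.55538836, 0.23051649]), 'ee_rot': array([-2.08468441e-04,  1.29036942e-01,  9.91639416e-01, -8.32822941e-04]), 'contact_force': array([-0.39590248,  0.35702957, -0.0069654 ]), 'moment': array([0.07475045, 0.01502798, 0.00501259]), 'gripper_force': 0.0, 'width': 0.08529724643486702}
```

View pics/scene0.png

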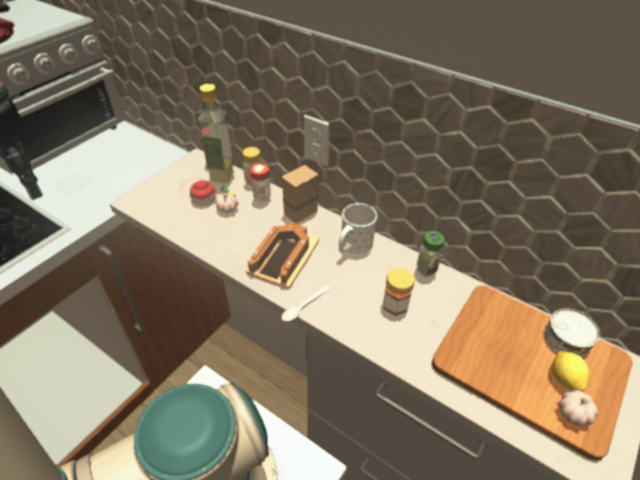

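View pics/top0.png

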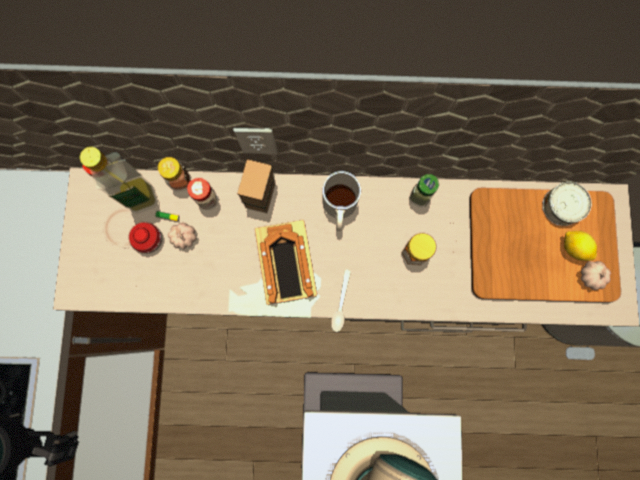

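```bash
cat > h.py <<'E'
import numpy as np,cv2
from rig import *
from scipy.spatial.transform import Rotation as R
def ray(n,u,v):
    c=calibration(n); w,x,y,z=c["rotation"]
    d=R.from_quat([x,y,z,w]).apply([(u-c["cx"])/c["fx"],-(v-c["cy"])/c["fy"],-1]); return np.array(c["xyz"]),d/np.linalg.norm(d)
def plane(n,u,v,z):
    o,d=ray(n,u,v); return o+d*(z-o[2])/d[2]
def tri(p,q):
    o1,d1=ray("top",*p); o2,d2=ray("scene",*q)
    t=np.linalg.lstsq(np.c_[d1,-d2],o2-o1,rcond=None)[0]; a=o1+d1*t[0]; b=o2+d2*t[1]
    return (a+b)/2,np.linalg.norm(a-b)
def pix(n,P):
    c=calibration(n); w,x,y,z=c["rotation"]
    p=R.from_quat([x,y,z,w]).inv().apply(np.array(P)-c["xyz"])
    return c["cx"]-c["fx"]*p[0]/p[2], c["cy"]+c["fy"]*p[1]/p[2]
E
python3 - <<'E'
import cv2,numpy as np
t=cv2.imread("pics/top0.png");s=cv2.imread("pics/scene0.png")
cr=lambda im,x,y,w,h,k:cv2.resize(im[y:y+h,x:x+w],None,fx=k,fy=k,interpolation=cv2.INTER_CUBIC)
a=np.hstack([cr(t,245,210,80,100,5),cr(s,240,215,80,100,5)]);cv2.imwrite("pics/brace.png",a)
b=np.hstack([cr(t,395,220,50,60,8),cr(s,372,262,50,60,8)]);cv2.imwrite("pics/jar.png",b)
E
```

```text
(no output)
```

View pics/brace.png

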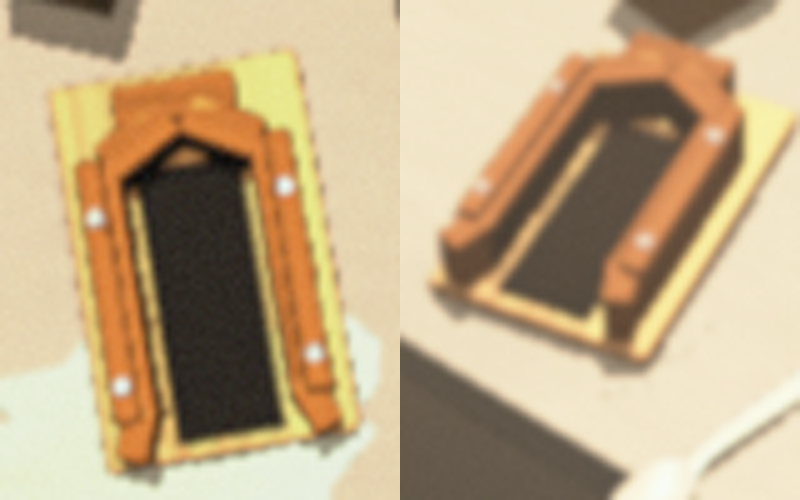

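View pics/jar.png

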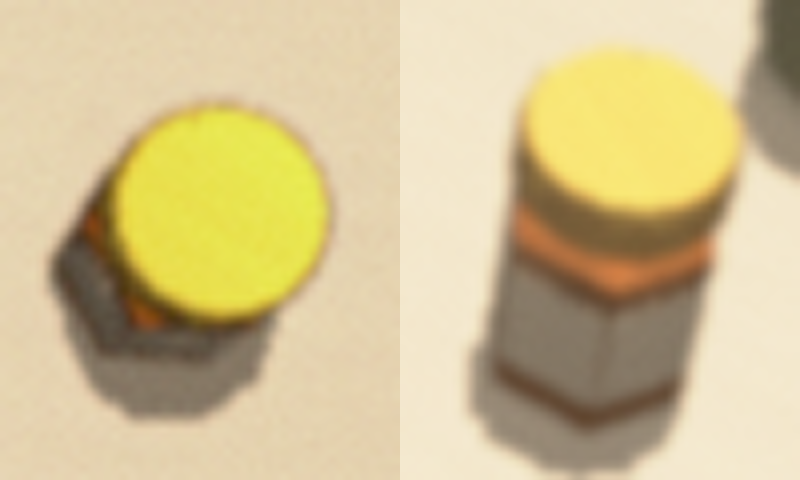

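Run:
```python
from h import *
def T(x,y,k=5,ox=245,oy=210): return ((x+.5)/k-.5+ox,(y+.5)/k-.5+oy)
def S(x,y,k=5,ox=240,oy=215): return ((x-400+.5)/k-.5+ox,(y+.5)/k-.5+oy)
P=[]
for a,b in [((95,217),(557,87)),((121,386),(480,187)),((285,186),(713,135)),((314,353),(643,240))]:
    p,e=tri(T(*a),S(*b)); P.append(p); print("screw",p.round(4),round(e,4))
for i,j in((1,0),(3,2)):
    d=P[j]-P[i]; print("yaw",np.degrees(np.arctan2(d[1],d[0])),np.linalg.norm(d))
for a,b in [((112,474),(432,287)),((358,432),(640,360)),((296,50),(798,115))]:
    p,e=tri(T(*a),S(*b)); print("corner",p.round(4),round(e,4))
c=[plane("top",*T(*a),0.012) for a in((112,474),(358,432),(296,50),(50,88))]
print(np.round(c,4))
for i,j in((0,3),(1,2)): d=c[j]-c[i]; print("yaw",np.degrees(np.arctan2(d[1],d[0])),np.linalg.norm(d))
# screws on plane .05 from top
q=[plane("top",*T(*a),0.05) for a in((95,217),(121,386),(285,186),(314,353))]; print(np.round(q,4))
# channel floor black corners
f=[plane("top",*T(*a),0.014) for a in((180,441),(281,424))]; print("floor near",np.round(f,4))
# lid
C={}
for n,box in(("top",(395,220,50,60)),("scene",(372,262,50,60))):
    im=cv2.imread(f"pics/{n}0.png"); x,y,w,h=box; g=cv2.cvtColor(im[y:y+h,x:x+w],cv2.COLOR_BGR2HSV)
    m=cv2.inRange(g,(22,60,185),(40,255,255)); 
    ct=max(cv2.findContours(m,cv2.RETR_EXTERNAL,cv2.CHAIN_APPROX_NONE)[0],key=cv2.contourArea)
    e=cv2.fitEllipse(ct); C[n]=(e[0][0]+x,e[0][1]+y); print(n,e,C[n])
p,e=tri(C["top"],C["scene"]); print("lid top",p,e)
J=lambda x,y:S(x,y,8,372,262)
JT=lambda x,y:T(x,y,8,395,220)
fc=[plane("scene",*J(*a),0.0) for a in((497,375),(590,428),(680,390))]
sc=[plane("scene",*J(*a),0.063) for a in((612,303),(715,262))]
tf=[plane("top",*JT(*a),0.0) for a in((55,268),(105,352),(208,358))]
for nm,L in(("foot",fc),("should",sc),("topfoot",tf)):
    for a in L: d=a-p; print(nm,a.round(4),"r",np.hypot(d[0],d[1]).round(4),"ang",np.degrees(np.arctan2(d[1],d[0])).round(1))
    for a,b in zip(L,L[1:]): d=b-a; print("  edge len",np.linalg.norm(d).round(4),"dir%60",(np.degrees(np.arctan2(d[1],d[0]))%60).round(1))
```

```text
screw [0.4629 0.2501 0.051 ] 0.0004
screw [0.394  0.2364 0.052 ] 0.0009
screw [0.4776 0.1729 0.0535] 0.0002
screw [0.4095 0.159  0.0538] 0.0005
yaw 11.215544449710157 0.07021467015899821
yaw 11.53722782713041 0.06953309169654241
corner [0.3615 0.2416 0.0126] 0.0008
corner [0.3812 0.1404 0.0151] 0.0004
corner [0.543  0.1718 0.0147] 0.001
[[0.3613 0.2419 0.012 ]
 [0.3816 0.1402 0.012 ]
 [0.544  0.1715 0.012 ]
 [0.5243 0.2759 0.012 ]]
yaw 11.792054640085652 0.16648012624333042
yaw 10.915081407823592 0.16545386091359535
[[0.4632 0.2501 0.05  ]
 [0.3945 0.2363 0.05  ]
 [0.4783 0.173  0.05  ]
 [0.4101 0.1589 0.05  ]]
floor near [[0.3756 0.2141 0.014 ]
 [0.3838 0.1724 0.014 ]]
top ((27.385082244873047, 25.752647399902344), (24.704999923706055, 25.979347229003906), 129.99395751953125) (422.38508224487305, 245.75264739990234)
scene ((28.54582977294922, 15.03189468383789), (19.63783836364746, 26.3435115814209), 104.16576385498047) (400.5458297729492, 277.0318946838379)
lid top [ 0.47978166 -0.06584992  0.09383405] 6.71343083165415e-05
foot [ 0.4616 -0.0501  0.    ] r 0.024 ang 139.1
foot [ 0.4609 -0.0781  0.    ] r 0.0225 ang -147.1
foot [ 0.4854 -0.0912  0.    ] r 0.026 ang -77.6
  edge len 0.028 dir%60 28.5
  edge len 0.0278 dir%60 31.8
should [ 0.4517 -0.0802  0.063 ] r 0.0316 ang -153.0
should [ 0.4779 -0.0947  0.063 ] r 0.0289 ang -93.7
  edge len 0.03 dir%60 31.1
topfoot [ 0.4795 -0.04    0.    ] r 0.0259 ang 90.7
topfoot [ 0.4571 -0.0533  0.    ] r 0.0259 ang 151.1
topfoot [ 0.4563 -0.0809  0.    ] r 0.0279 ang -147.3
  edge len 0.0261 dir%60 30.9
  edge len 0.0276 dir%60 28.3
```

The top view shows the jar's lid at about (422,246) and the brace at about (285,265), its open end facing the robot. The jar's yaw is about 30° (mod 60) and the brace's about 11.3°. The lid centre is at about (0.480,-0.067) and the seat at about (0.4705,0.211).

>>> {"fn": "apply_moves", "kwargs": {"steps": [1.9,-3.5,0,0,3.8,-7,0,0,5.7,-10.5,0,0,7.6,-14,0,0,9.5,-17.5,0,0,11.4,-21,0,0,13.3,-24.5,0,0,15.2,-28,0,0], "jaw": 0, "newtons": 90}}

```text
clock: 0.77
position: [0.2993, 0.274, 0.2311]
ee_rot: [-0.0, 0.129, 0.992, -0.0]
contact_force: [2.3, -0.1, 0.0]
width: 0.0854
gripper_force: 0.0
```

>>> {"fn": "apply_moves", "kwargs": {"steps": [2,-3.5,0,0,4,-7,0,0,6,-10.5,0,0,8,-14,0,0,10.2,-17.5,0,0,12.4,-21,0,0,14.6,-24.5,0,0,16.2,-28,0,0]}}

```text
clock: 1.43
position: [0.4625, -0.0063, 0.2311]
ee_rot: [0.0, 0.129, 0.992, 0.0]
contact_force: [0.7, 0.3, 0.5]
width: 0.0854
gripper_force: 0.0
```

>>> {"fn": "apply_moves", "kwargs": {"steps": [0.9,-3,-2,0,1.9,-6.2,-4,0,1.95,-6.25,-7.5,0,1.95,-6.25,-11.1,0,1.95,-6.25,-11.1,0,1.95,-6.25,-11.1,0]}}

```text
clock: 1.93
position: [0.479, -0.0663, 0.119]
ee_rot: [-0.003, 0.129, 0.992, 0.0]
contact_force: [1.3, -0.4, 0.5]
width: 0.0853
gripper_force: 0.0
```

Run:
```python
from h import *
s=get_image("scene");t=get_image("top")
st=get_state();print(st["position"],st["qpos"])
for n in("top","scene"): print(n,pix(n,st["position"]))
cr=lambda im,x,y,w,h,k:cv2.resize(im[y:y+h,x:x+w],None,fx=k,fy=k,interpolation=cv2.INTER_CUBIC)
cv2.imwrite("pics/app.png",np.hstack([cr(t,370,200,100,100,4),cr(s,350,240,100,100,4)])[:,:,::-1])
```

```text
[ 0.48191921 -0.06665944  0.12191921] [-2.80708819e-01  2.34142327e-01  1.86037828e+00  1.87236613e-04
  1.04439048e+00 -1.59335117e+00]
top (np.float64(425.7687295290523), np.float64(242.15916500452377))
scene (np.float64(403.44318563981176), np.float64(266.93835074008325))
```

View pics/app.png

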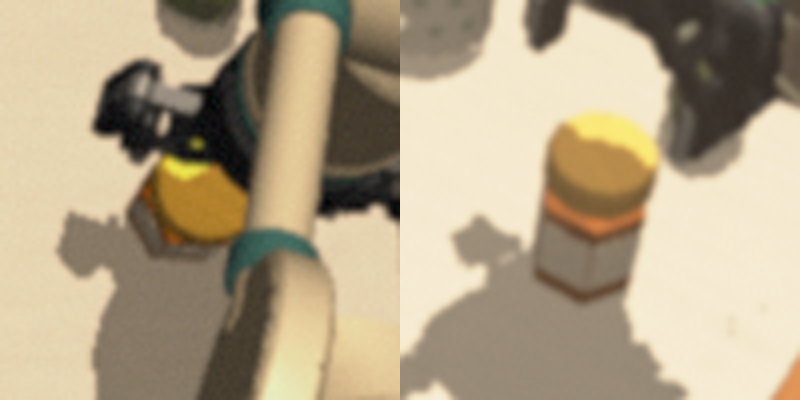

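The jar stands between the open fingers: the tips are near scene pixels (386,251) and (425,280), with the lid between them. I'm lowering and gripping.

>>> {"fn": "apply_moves", "kwargs": {"steps": [0,0,-2,0,0,0,-4,0,0,0,-5.2,0,0,0,-5.8,0,0,0,-5.8,0]}}

```text
clock: 2.45
position: [0.4814, -0.0664, 0.0631]
ee_rot: [0.001, 0.129, 0.992, -0.0]
contact_force: [0.7, 0.3, 0.1]
width: 0.0851
gripper_force: 0.0
```

>>> {"fn": "apply_moves", "kwargs": {"steps": [0,0,0,0,0,0,0,0,0,0,0,0,0,0,0,0,0,0,0,0,0,0,0,0,0,0,0,0,0,0,0,0], "jaw": 255, "newtons": 90}}

```text
clock: 3.12
position: [0.4822, -0.0666, 0.0643]
ee_rot: [0.002, 0.129, 0.992, 0.0]
contact_force: [0.7, 1.1, 6.4]
width: 0.0538
gripper_force: 92.9
```

>>> {"fn": "apply_moves", "kwargs": {"steps": [0,0,1,0,0,0,3,0,0,0,5.5,0,0,0,8,0,0,0,10,0,0,0,11.5,0,0,0,12,0]}}

```text
clock: 3.7
position: [0.4819, -0.067, 0.1851]
ee_rot: [0.002, 0.129, 0.992, -0.0]
contact_force: [1.2, 0.8, -4.4]
width: 0.0538
gripper_force: 95.7
```

>>> {"fn": "apply_moves", "kwargs": {"steps": [-0.5,2,0,-1.5,-1,5,0,-4,-1.7,8.5,0,-7,-2.4,12,0,-10,-3.1,15.5,0,-13,-3.9,19,0,-16,-4.5,22.5,0,-18,-4.9,25,0,-18.6]}}

```text
clock: 4.37
position: [0.4298, 0.1859, 0.1816]
ee_rot: [-0.001, 0.288, 0.958, 0.0]
contact_force: [0.1, -0.0, -4.5]
width: 0.0539
gripper_force: 95.9
```

>>> {"fn": "apply_moves", "kwargs": {"steps": [-0.2,1.4,0,0,-0.2,1.9,0,0,-0.2,1.9,0,0,-0.2,1.9,0,0,-0.2,1.9,0,0]}}

```text
clock: 4.78
position: [0.4297, 0.2012, 0.182]
ee_rot: [-0.0, 0.288, 0.958, -0.001]
contact_force: [0.2, -0.8, -3.8]
width: 0.0538
gripper_force: 95.9
```

Run:
```python
from h import *
s=get_image("scene");t=get_image("top")
st=get_state();print(st["position"],st["qpos"].round(3),st["ee_rot"].round(4),st["contact_force"],st["moment"].round(3))
cr=lambda im,x,y,w,h,k:cv2.resize(im[y:y+h,x:x+w],None,fx=k,fy=k,interpolation=cv2.INTER_CUBIC)
cv2.imwrite("pics/hov.png",np.hstack([cr(t,240,200,100,120,4),cr(s,230,190,100,120,4)])[:,:,::-1])
```

```text
[0.42987456 0.20124638 0.18221809] [ 0.291  0.161  1.789 -0.     1.193 -0.694] [ 0.000e+00  2.884e-01  9.575e-01 -2.000e-04] [-0.4615238  -0.35415805 -3.95206197] [-0.018  0.033  0.021]
```

View pics/hov.png

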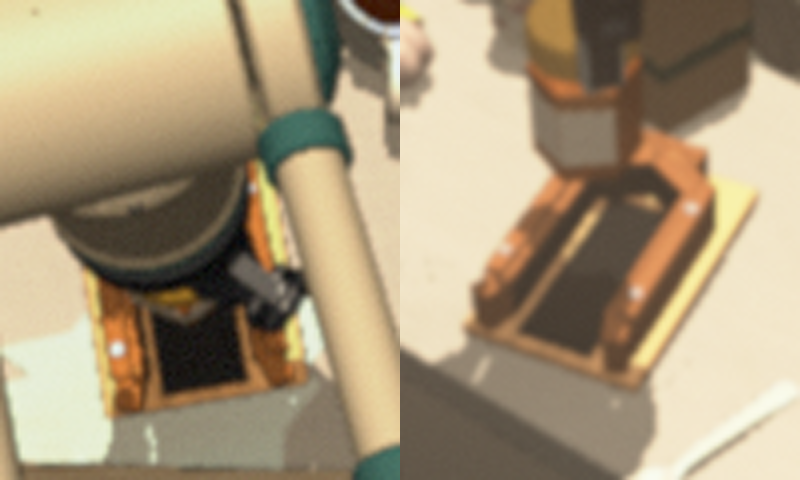

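Run:
```python
from h import *
g=lambda x,y:((x-400+.5)/4-.5+230,(y+.5)/4-.5+190)
L=[plane("scene",*g(*a),0.119) for a in((535,150),(568,174),(626,168))]
for a in L: print(a.round(4))
for a,b in zip(L,L[1:]): d=b-a; print(np.linalg.norm(d).round(4),(np.degrees(np.arctan2(d[1],d[0]))%60).round(1))
p=np.array([.4297,.2012])
for a in L:d=a[:2]-p;print(np.hypot(*d).round(4),np.degrees(np.arctan2(d[1],d[0])).round(1))
```

```text
[0.4121 0.2241 0.119 ]
[0.4082 0.1988 0.119 ]
[0.4293 0.1775 0.119 ]
0.0256 21.3
0.03 14.6
0.0289 127.5
0.0216 -173.7
0.0237 -91.0
```

>>> {"fn": "apply_moves", "kwargs": {"steps": [0,0.1,-1,0,0,0.1,-3,0,0,0.1,-5,0,0,0.1,-6.3,0,0,0.1,-6.8,0,0,0.1,-7.2,0,0,0.1,-7.5,0,0,0.1,-7.7,0]}}

```text
clock: 5.55
position: [0.4303, 0.2034, 0.1055]
ee_rot: [0.0, 0.288, 0.958, 0.0]
contact_force: [-0.1, -0.2, -4.2]
width: 0.0541
gripper_force: 95.8
```

>>> {"fn": "apply_moves", "kwargs": {"steps": [0,0,-0.2,0,0,0,-0.4,0,0,0,-0.6,0,0,0,-0.8,0]}}

```text
clock: 5.88
position: [0.4299, 0.2035, 0.0975]
ee_rot: [0.0, 0.288, 0.958, 0.0]
contact_force: [0.9, 0.2, -3.8]
width: 0.0536
gripper_force: 95.8
```

No contact force, and the foot is already below the rail tops. I'm going on down to the floor.

>>> {"fn": "apply_moves", "kwargs": {"steps": [0,0,-0.4,0,0,0,-0.8,0,0,0,-1.2,0,0,0,-1.5,0,0,0,-1.6,0,0,0,-1.7,0,0,0,-1.8,0]}}

```text
clock: 6.47
position: [0.4298, 0.2034, 0.0792]
ee_rot: [0.0, 0.288, 0.958, 0.0]
contact_force: [-0.3, -0.2, -3.8]
width: 0.0542
gripper_force: 95.8
```

>>> {"fn": "apply_moves", "kwargs": {"steps": [0,0,-0.05,0,0,0,-0.1,0,0,0,-0.1,0]}}

```text
clock: 6.72
position: [0.4298, 0.2035, 0.0786]
ee_rot: [0.0, 0.288, 0.958, 0.0]
contact_force: [-0.6, 0.4, -3.1]
width: 0.054
gripper_force: 96.1
```

>>> {"fn": "apply_moves", "kwargs": {"steps": [0,0,-0.05,0,0,0,-0.1,0,0,0,-0.1,0]}}

```text
clock: 6.97
position: [0.4301, 0.2036, 0.0783]
ee_rot: [0.0, 0.288, 0.958, 0.0]
contact_force: [-0.7, 0.3, 4.9]
width: 0.0539
gripper_force: 96.9
```

>>> {"fn": "apply_moves", "kwargs": {"steps": [0.4,0.08,0.05,0,1,0.2,0.05,0,1.6,0.32,0.05,0,2.2,0.44,0.05,0,2.8,0.56,0.05,0,3.2,0.64,0.05,0,3.4,0.68,0.05,0,3.6,0.72,0.05,0]}}

```text
clock: 7.63
position: [0.4565, 0.2063, 0.0794]
ee_rot: [-0.008, 0.286, 0.958, -0.007]
contact_force: [-19.6, -10.3, 32.8]
width: 0.0541
gripper_force: 103.5
```

>>> {"fn": "apply_moves", "kwargs": {"steps": [0.1,0.02,0,0,0.2,0.04,0,0,0.2,0.04,0,0]}}

```text
clock: 7.88
position: [0.4581, 0.2063, 0.0795]
ee_rot: [-0.008, 0.286, 0.958, -0.008]
contact_force: [-18.7, -10.7, 32.6]
width: 0.0536
gripper_force: 103.6
```

Run:
```python
from h import *
s=get_image("scene");t=get_image("top")
st=get_state();print(st["position"],st["contact_force"],st["moment"].round(3))
cr=lambda im,x,y,w,h,k:cv2.resize(im[y:y+h,x:x+w],None,fx=k,fy=k,interpolation=cv2.INTER_CUBIC)
cv2.imwrite("pics/jam.png",np.hstack([cr(t,220,150,110,150,3.6),cr(s,230,150,110,150,3.6)])[:,:,::-1])
g=lambda x,y:((x-400+.5)/4-.5+230,(y+.5)/4-.5+190)
print(plane("scene",*g(660,140),0.0))
for p in((245,200),(271,211)): print(plane("top",*p,0))
```

```text
[0.45813913 0.20624508 0.07952952] [-19.01322066 -10.57013564  31.88967596] [-2.514  4.183  0.236]
[0.55669383 0.255983   0.        ]
[0.58661475 0.30137878 0.        ]
[0.5637169  0.24371729 0.        ]
```

View pics/jam.png

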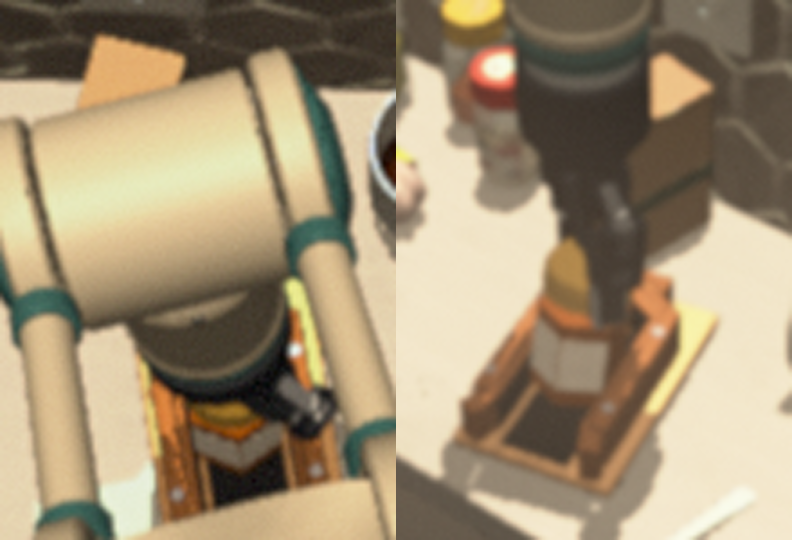

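Contact came about 12 mm short of the seat and pushes upward and back. The picture shows the jar mid-channel, its near corner at top pixel (287,280), with nothing touching the box. I'll check the jar's position from this picture, back off, lift a touch and retry.

>>> {"fn": "apply_moves", "kwargs": {"steps": [-0.2,-0.04,0,0,-0.5,-0.1,0.1,0,-0.5,-0.1,0.2,0,-0.5,-0.1,0.2,0]}}

```text
clock: 8.32
position: [0.4614, 0.2081, 0.0796]
ee_rot: [-0.0, 0.287, 0.958, -0.002]
contact_force: [-1.0, -5.8, -2.1]
width: 0.0536
gripper_force: 99.7
```

Run:
```python
from h import *
st=get_state();print(st["position"],st["ee_rot"].round(4),st["contact_force"],st["moment"].round(3))
T=lambda x,y:((x+.5)/3.6-.5+220,(y+.5)/3.6-.5+150)
S=lambda x,y:((x-396+.5)/3.6-.5+230,(y+.5)/3.6-.5+150)
B=lambda x,y:((x+.5)/5-.5+245,(y+.5)/5-.5+210)
BS=lambda x,y:((x-400+.5)/5-.5+240,(y+.5)/5-.5+215)
c,s=np.cos(np.radians(11.35)),np.sin(np.radians(11.35))
loc=lambda P:(np.round([(P[0]-.4705)*c+(P[1]-.2109)*s,-(P[0]-.4705)*s+(P[1]-.2109)*c,P[2]],4))
print("near corner shoulder top",loc(plane("top",*T(240,472),.077)))
for a in((535,300),(566,327),(612,320)): print("shoulder scene",loc(plane("scene",*S(*a),.077)))
for nm,a,b in(("apex in",(180,127),(657,75)),("block R",(235,72),(735,65)),("block L",(113,87),(642,35)),("V joinR",(250,150),(690,110)),("V top R out",(262,122),(737,118))):
    p,e=tri(B(*a),BS(*b)); print(nm,loc(p),round(e,4))
```

```text
[0.46141972 0.20813034 0.07958668] [-4.000e-04  2.867e-01  9.580e-01 -2.000e-03] [-0.97846302 -5.84882846 -2.10583964] [-1.262  0.323  0.269]
near corner shoulder top [-0.0665  0.0021  0.077 ]
shoulder scene [-0.0285  0.03    0.077 ]
shoulder scene [-0.0413  0.0022  0.077 ]
shoulder scene [-0.0245 -0.0202  0.077 ]
apex in [0.0308 0.002  0.0476] 0.005
block R [ 0.0511 -0.0257  0.047 ] 0.0009
block L [0.0544 0.0246 0.0436] 0.0004
V joinR [ 0.0153 -0.0237  0.0497] 0.0077
V top R out [ 0.0319 -0.0343  0.0332] 0.0015
```

Lifting freed it: it had been wedged by a sideways force of about 6 N towards −y. I'll shift slightly to −y and advance in small steps.

>>> {"fn": "apply_moves", "kwargs": {"steps": [0,-0.2,0,0,0.2,-0.16,0,0,0.4,-0.12,0,0,0.6,-0.08,0,0,0.6,-0.08,0,0]}}

```text
clock: 8.73
position: [0.4693, 0.209, 0.0795]
ee_rot: [0.0, 0.288, 0.958, -0.0]
contact_force: [0.1, -3.2, -2.7]
width: 0.0536
gripper_force: 99.7
```

>>> {"fn": "apply_moves", "kwargs": {"steps": [0.1,-0.08,-0.1,0,0.2,-0.06,-0.1,0,0.3,-0.04,-0.1,0,0.3,-0.04,-0.1,0]}}

```text
clock: 9.07
position: [0.4705, 0.2087, 0.0793]
ee_rot: [-0.001, 0.288, 0.958, -0.0]
contact_force: [-6.1, -4.4, 7.6]
width: 0.0538
gripper_force: 100.7
```

Run:
```python
from rig import *
st=get_state();print(st["position"],st["ee_rot"].round(4),st["contact_force"],st["moment"].round(3))
```

```text
[0.47050643 0.20866338 0.07933967] [-1.200e-03  2.877e-01  9.577e-01 -5.000e-04] [-6.06233437 -4.39600095  7.55444741] [-0.824  1.134  0.148]
```

>>> {"fn": "apply_moves", "kwargs": {"steps": [-0.2,-0.15,0.15,0,-0.2,-0.25,0.15,0,-0.2,-0.25,0.15,0]}}

```text
clock: 9.32
position: [0.4708, 0.2073, 0.0805]
ee_rot: [0.001, 0.288, 0.958, 0.002]
contact_force: [-1.0, 0.9, -2.8]
width: 0.0541
gripper_force: 99.6
```

>>> {"fn": "apply_moves", "kwargs": {"steps": [0.2,0.04,0,0,0.4,0.08,0,0,0.6,0.12,0,0,0.6,0.12,0,0,0.6,0.12,0,0]}}

```text
clock: 9.73
position: [0.476, 0.208, 0.0801]
ee_rot: [0.0, 0.288, 0.958, 0.001]
contact_force: [-0.2, 3.0, -5.0]
width: 0.0537
gripper_force: 99.4
```

>>> {"fn": "apply_moves", "kwargs": {"steps": [0.15,0.1,0,0,0.3,0.15,0,0,0.45,0.18,0,0,0.45,0.18,0,0,0.45,0.18,0,0]}}

```text
clock: 10.15
position: [0.4803, 0.2092, 0.0803]
ee_rot: [0.0, 0.288, 0.958, 0.0]
contact_force: [-1.1, 1.1, -3.2]
width: 0.0539
gripper_force: 99.5
```

Run:
```python
from h import *
s=get_image("scene");t=get_image("top")
cr=lambda im,x,y,w,h,k:cv2.resize(im[y:y+h,x:x+w],None,fx=k,fy=k,interpolation=cv2.INTER_CUBIC)
cv2.imwrite("pics/slide.png",np.hstack([cr(t,250,215,75,100,5.3),cr(s,245,200,75,100,5.3)])[:,:,::-1])
```

```text
(no output)
```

View pics/slide.png

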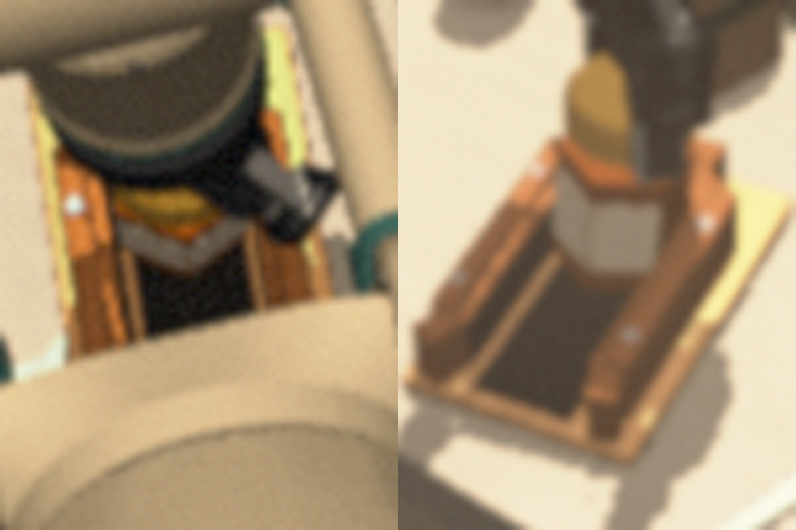

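Run:
```python
from h import *
T=lambda x,y:((x+.5)/5.3-.5+250,(y+.5)/5.3-.5+215)
S=lambda x,y:((x-398+.5)/5.3-.5+245,(y+.5)/5.3-.5+200)
c,s=np.cos(np.radians(11.35)),np.sin(np.radians(11.35))
loc=lambda P:(np.round([(P[0]-.4705)*c+(P[1]-.2109)*s,-(P[0]-.4705)*s+(P[1]-.2109)*c,P[2]],4))
print("top foot",loc(plane("top",*T(187,275),.016)),"top shoulder",loc(plane("top",*T(181,238),.079)))
for a in((553,242),(592,275),(657,275)): print("foot scene",loc(plane("scene",*S(*a),.016)))
for a in((553,168),(594,203),(665,190)): print("shoulder scene",loc(plane("scene",*S(*a),.079)))
for nm,x in(("TCP",get_state()["position"]),):print(nm,loc(x))
for a in((455,278),(537,170),(631,335),(705,222)): print("screw",loc(plane("scene",*S(*a),.051)))
```

```text
top foot [-0.0294  0.0027  0.016 ] top shoulder [-0.0242  0.0004  0.079 ]
foot scene [-0.0049  0.0324  0.016 ]
foot scene [-0.0156  0.0078  0.016 ]
foot scene [-0.0039 -0.0176  0.016 ]
shoulder scene [-0.0205  0.0203  0.079 ]
shoulder scene [-0.0318 -0.0045  0.079 ]
shoulder scene [-0.0129 -0.0274  0.079 ]
TCP [ 0.0093 -0.0036  0.0803]
screw [-0.0698  0.0414  0.051 ]
screw [0.0009 0.041  0.051 ]
screw [-0.0682 -0.0384  0.051 ]
screw [ 0.0023 -0.0379  0.051 ]
```

The jar's near corner is at about scene pixel (282,238), so the jar is close to home (x' ≈ −3 to +5 mm). I'll keep pushing until a firm stop.

>>> {"fn": "apply_moves", "kwargs": {"steps": [0.1,0.02,0,0,0.2,0.04,0,0,0.3,0.06,0,0,0.3,0.06,0,0]}}

```text
clock: 10.58
position: [0.4813, 0.2094, 0.08]
ee_rot: [-0.002, 0.288, 0.958, -0.001]
contact_force: [-5.0, 0.2, -1.0]
width: 0.0538
gripper_force: 99.8
```

Run:
```python
from rig import *
st=get_state();print(st["position"],st["ee_rot"].round(4),st["contact_force"],st["moment"].round(3))
```

```text
[0.481337   0.20941994 0.08001327] [-0.0018  0.2876  0.9578 -0.001 ] [-5.02736952  0.22057105 -0.96806376] [ 0.106  0.942 -0.013]
```

It stops at about 5 N, but the TCP is 9 mm past the expected seat, so the jar may be pitched in the grip. I'll set it on the floor, release, and look before regrasping.

>>> {"fn": "apply_moves", "kwargs": {"steps": [-0.1,0,-0.1,0,-0.2,0,-0.2,0,-0.2,0,-0.2,0]}}

```text
clock: 10.83
position: [0.4808, 0.2097, 0.0794]
ee_rot: [0.0, 0.287, 0.958, -0.0]
contact_force: [-5.4, -0.7, 6.3]
width: 0.0537
gripper_force: 100.6
```

>>> {"fn": "apply_moves", "kwargs": {"steps": [0,0,0,0,0,0,0,0,0,0,0,0,0,0,0,0,0,0,0,0], "jaw": 0}}

```text
clock: 11.25
position: [0.4819, 0.2099, 0.0785]
ee_rot: [0.001, 0.288, 0.958, 0.0]
contact_force: [-0.1, -0.2, -0.2]
width: 0.0856
gripper_force: 0.0
```

>>> {"fn": "apply_moves", "kwargs": {"steps": [0,0,2,0,0,0,5,0,-2,0,9,0,-5,-2,12,0,-9,-4,12,0,-13,-6,12,0,-14,-7,12,0,-14,-7,12,0]}}

```text
clock: 11.92
position: [0.3357, 0.1377, 0.1982]
ee_rot: [-0.001, 0.288, 0.958, -0.001]
contact_force: [-0.1, 0.4, 0.1]
width: 0.0853
gripper_force: 0.0
```

Run:
```python
from h import *
s=get_image("scene");t=get_image("top")
st=get_state();print(st["position"],st["contact_force"])
cv2.imwrite("pics/s1.png",s[:,:,::-1]);cv2.imwrite("pics/t1.png",t[:,:,::-1])
cr=lambda im,x,y,w,h,k:cv2.resize(im[y:y+h,x:x+w],None,fx=k,fy=k,interpolation=cv2.INTER_CUBIC)
cv2.imwrite("pics/rel.png",np.hstack([cr(t,245,210,80,100,5),cr(s,240,200,80,100,5)])[:,:,::-1])
```

```text
[0.34122829 0.13969001 0.19883898] [ 1.4548996   0.62163631 -0.14142559]
```

View pics/rel.png

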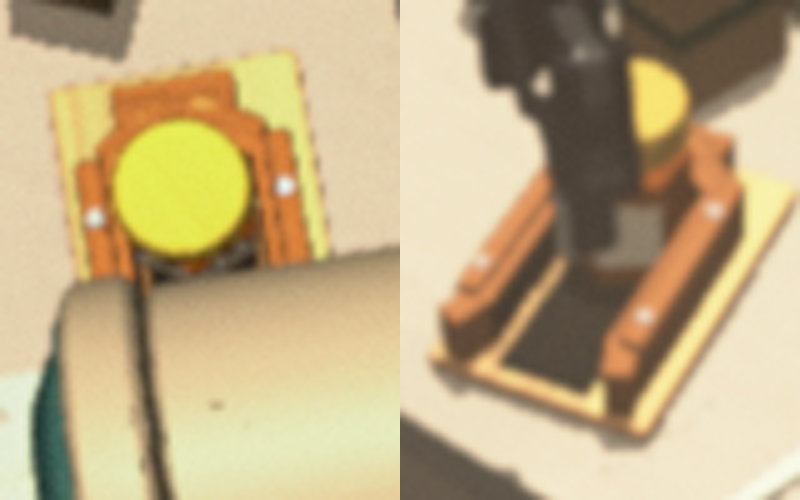

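The lid is fully visible in the top view at about (281.5,247), and the jar stands upright near the V.

Run:
```python
from h import *
im=cv2.imread("pics/t1.png"); x,y,w,h=262,228,40,38; g=cv2.cvtColor(im[y:y+h,x:x+w],cv2.COLOR_BGR2HSV)
m=cv2.inRange(g,(24,60,170),(40,255,255)); ct=max(cv2.findContours(m,cv2.RETR_EXTERNAL,cv2.CHAIN_APPROX_NONE)[0],key=cv2.contourArea)
e=cv2.fitEllipse(ct); print(e); P=plane("top",e[0][0]+x,e[0][1]+y,.1035)
c,s=np.cos(np.radians(11.35)),np.sin(np.radians(11.35))
print(P,(P[0]-.4705)*c+(P[1]-.2109)*s,-(P[0]-.4705)*s+(P[1]-.2109)*c)
```

```text
((18.715068817138672, 19.00591468811035), (25.789304733276367, 26.190397262573242), 49.89844512939453)
[0.46750043 0.21176284 0.1035    ] -0.0027710965383942183 0.0014362849715703326
```

Released, the lid sits at (0.4675,0.2118), so the jar had pitched in the grip and is about 3 mm short of home. I'll regrasp with the fingers closing along the channel, which stops pitch and leaves room for the twist.

>>> {"fn": "apply_moves", "kwargs": {"steps": [1.8,1,0,-6.5,3.6,2,0,-13,5.4,3,0,-19.5,7.2,4,0,-26,9,5,0,-32.5,10.8,6,0,-39,12.2,7,0,-45,12.6,7.2,0,-45]}}

```text
clock: 12.68
position: [0.4714, 0.2141, 0.1976]
ee_rot: [0.001, 0.633, 0.775, 0.001]
contact_force: [-0.1, -0.5, -0.3]
width: 0.0853
gripper_force: 0.0
```

>>> {"fn": "apply_moves", "kwargs": {"steps": [0,0,-2,0,0,0,-4,0,0,0,-6,0,0,0,-8,0,0,0,-8,0,0,0,-8,0]}}

```text
clock: 13.18
position: [0.4668, 0.2118, 0.1175]
ee_rot: [-0.001, 0.632, 0.775, -0.001]
contact_force: [0.6, 0.1, 0.2]
width: 0.0852
gripper_force: 0.0
```

>>> {"fn": "apply_moves", "kwargs": {"steps": [0,0,-1.5,0,0,0,-3,0,0,0,-3.7,0,0,0,-3.7,0,0,0,-3.7,0]}}

```text
clock: 13.6
position: [0.4678, 0.2121, 0.0821]
ee_rot: [0.0, 0.632, 0.775, 0.0]
contact_force: [-0.3, 0.3, 0.5]
width: 0.0856
gripper_force: 0.0
```

>>> {"fn": "apply_moves", "kwargs": {"steps": [0,0,0,0,0,0,0,0,0,0,0,0,0,0,0,0,0,0,0,0,0,0,0,0,0,0,0,0], "jaw": 255, "newtons": 100}}

```text
clock: 14.18
position: [0.4686, 0.2123, 0.083]
ee_rot: [0.001, 0.632, 0.775, 0.002]
contact_force: [-0.5, 0.5, 4.6]
width: 0.0533
gripper_force: 103.4
```

>>> {"fn": "apply_moves", "kwargs": {"steps": [0.1,0.02,0.05,0,0.2,0.04,0.1,0,0.3,0.06,0.1,0,0.4,0.08,0.1,0,0.4,0.08,0.1,0]}}

```text
clock: 14.6
position: [0.4693, 0.2124, 0.0828]
ee_rot: [-0.001, 0.632, 0.775, -0.001]
contact_force: [-4.4, -0.7, 9.4]
width: 0.0534
gripper_force: 104.9
```

Run:
```python
from rig import *
st=get_state();print(st["position"],st["ee_rot"].round(4),st["contact_force"],st["moment"].round(3),st["qpos"].round(2))
```

```text
[0.46932775 0.21241491 0.08275341] [-0.0013  0.6322  0.7748 -0.0015] [-4.43690865 -0.70381655  9.36425771] [-0.117  1.059 -0.002] [0.29 0.32 1.85 0.   0.98 0.09]
```

>>> {"fn": "apply_moves", "kwargs": {"steps": [-0.2,-0.04,0.15,0,-0.2,-0.04,0.3,0,0,0,0.3,0,0,0,0.3,0]}}

```text
clock: 14.93
position: [0.4716, 0.2127, 0.0849]
ee_rot: [0.0, 0.632, 0.775, 0.0]
contact_force: [0.5, 0.0, -3.5]
width: 0.0529
gripper_force: 105.2
```

>>> {"fn": "apply_moves", "kwargs": {"steps": [0.1,0.02,0,0,0.2,0.04,0,0,0.3,0.06,0,0,0.3,0.06,0,0]}}

```text
clock: 15.27
position: [0.4725, 0.2127, 0.0847]
ee_rot: [-0.001, 0.632, 0.775, -0.002]
contact_force: [-3.8, -1.5, -1.8]
width: 0.0531
gripper_force: 105.5
```

Run:
```python
from rig import *
st=get_state();print(st["position"],st["ee_rot"].round(4),st["contact_force"],st["moment"].round(3),st["qpos"].round(2))
```

```text
[0.47248628 0.21272256 0.08470715] [-0.0011  0.6321  0.7749 -0.0018] [-3.81035199 -1.48004164 -1.79318499] [-0.32   0.865  0.071] [ 0.29  0.32  1.84 -0.    0.98  0.09]
```

>>> {"fn": "apply_moves", "kwargs": {"steps": [0,0,-0.1,0,0,0,-0.2,0,0.1,0.02,-0.25,0,0.2,0.04,-0.3,0,0.2,0.04,-0.3,0]}}

```text
clock: 15.68
position: [0.4729, 0.2127, 0.0828]
ee_rot: [-0.002, 0.632, 0.775, -0.003]
contact_force: [-9.4, -3.3, 8.5]
width: 0.053
gripper_force: 106.8
```

>>> {"fn": "apply_moves", "kwargs": {"steps": [0.2,0.04,0,0,0.4,0.08,0,0,0.4,0.08,0,0,0.4,0.08,0,0]}}

```text
clock: 16.02
position: [0.4735, 0.2129, 0.0829]
ee_rot: [-0.004, 0.632, 0.775, -0.005]
contact_force: [-15.3, -4.2, 14.3]
width: 0.0531
gripper_force: 107.5
```

Run:
```python
from rig import *
st=get_state();print(st["position"],st["ee_rot"].round(4),st["contact_force"],st["moment"].round(3),st["qpos"].round(2))
```

```text
[0.47351298 0.21287964 0.08286781] [-0.0038  0.6319  0.775  -0.0054] [-15.32437231  -4.19112933  14.31517164] [-0.747  2.889  0.244] [0.29 0.33 1.83 0.   0.99 0.09]
```

The jar is firmly home: a 15 N stop and floor contact. I'll ease the push and twist counter-clockwise.

>>> {"fn": "apply_moves", "kwargs": {"steps": [-0.2,-0.04,0.05,0,-0.3,-0.06,0.05,4,-0.3,-0.06,0.05,8,-0.3,-0.06,0.05,12,-0.3,-0.06,0.05,17,-0.3,-0.06,0.05,22,-0.3,-0.06,0.05,27,-0.3,-0.06,0.05,32]}}

```text
clock: 16.68
position: [0.4734, 0.2133, 0.0838]
ee_rot: [-0.003, 0.393, 0.92, -0.002]
contact_force: [-10.6, -2.5, 12.1]
width: 0.0529
gripper_force: 107.1
```

Run:
```python
from rig import *
st=get_state();print(st["position"],st["ee_rot"].round(4),st["contact_force"],st["moment"].round(3),st["qpos"].round(2))
```

```text
[0.4734243  0.21332322 0.08383135] [-0.0029  0.3927  0.9197 -0.0018] [-10.59072086  -2.54249867  12.07490979] [-0.641  2.124 -0.228] [ 0.29  0.33  1.84  0.    0.99 -0.48]
```

>>> {"fn": "apply_moves", "kwargs": {"steps": [0,0,0,6,0,0,0,12,0,0,0,18,0,0,0,24,0,0,0,30,0,0,0,36,0,0,0,42,0,0,0,48]}}

```text
clock: 17.35
position: [0.475, 0.2136, 0.0841]
ee_rot: [-0.002, -0.016, 1.0, -0.0]
contact_force: [-8.7, -1.3, 11.1]
width: 0.0533
gripper_force: 106.9
```

Run:
```python
from rig import *
st=get_state();print(st["position"],st["ee_rot"].round(4),st["contact_force"],st["moment"].round(3),st["qpos"].round(2))
```

```text
[0.47501463 0.21360215 0.08413309] [-1.700e-03 -1.590e-02  9.999e-01 -1.000e-04] [-8.6590681  -1.25147056 11.12031484] [-0.484  1.605 -0.149] [ 0.29  0.33  1.84  0.    0.98 -1.31]
```

>>> {"fn": "apply_moves", "kwargs": {"steps": [0,0,0,3,0,0,0,6,-0.15,-0.02,0,6,-0.3,-0.04,0.05,6,-0.35,-0.05,0.1,6,-0.35,-0.05,0.1,6]}}

```text
clock: 17.85
position: [0.4747, 0.2138, 0.0844]
ee_rot: [0.001, -0.066, 0.998, 0.0]
contact_force: [-2.3, -0.2, 0.9]
width: 0.0532
gripper_force: 105.8
```

Run:
```python
from rig import *
st=get_state();print(st["position"],st["ee_rot"].round(4),st["contact_force"],st["moment"].round(3),st["qpos"].round(2))
```

```text
[0.47473439 0.21375605 0.0844023 ] [ 1.300e-03 -6.600e-02  9.978e-01  4.000e-04] [-2.34755744 -0.19369889  0.87754888] [-0.054  0.289  0.038] [ 0.29  0.32  1.84  0.    0.98 -1.41]
```

>>> {"fn": "apply_moves", "kwargs": {"steps": [0,0,0.1,0,0,0,0.2,0,0,0,0.3,0,0,0,0.3,0]}}

```text
clock: 18.18
position: [0.4742, 0.2135, 0.087]
ee_rot: [0.0, -0.066, 0.998, 0.0]
contact_force: [-0.6, 0.8, -0.6]
width: 0.053
gripper_force: 105.7
```

Run:
```python
from rig import *
st=get_state();print(st["position"],st["ee_rot"].round(4),st["contact_force"],st["moment"].round(3))
```

```text
[0.47422031 0.21346826 0.08698622] [ 5.000e-04 -6.600e-02  9.978e-01  1.000e-04] [-0.60288086  0.84975764 -0.6215502 ] [-0.004  0.114 -0.012]
```

The lid is free: only about 0.6 N hangs on the tool. I'm raising it so its underside ends about 2 cm above the rim.

>>> {"fn": "apply_moves", "kwargs": {"steps": [0,0,0.3,0,0,0,0.8,0,0,0,1.4,0,0,0,2,0,0,0,2.6,0,0,0,3.1,0,0,0,3.5,0,0,0,3.6,0]}}

```text
clock: 18.85
position: [0.4742, 0.2135, 0.1239]
ee_rot: [0.001, -0.066, 0.998, 0.0]
contact_force: [0.6, 0.1, -1.4]
width: 0.0532
gripper_force: 105.7
```

>>> {"fn": "apply_moves", "kwargs": {"steps": [0,0,0,0,0,0,0,0,0,0,0,0,0,0,0,0]}}

```text
clock: 19.18
position: [0.4734, 0.2133, 0.1224]
ee_rot: [-0.0, -0.066, 0.998, -0.0]
contact_force: [0.5, 0.6, -0.7]
width: 0.0532
gripper_force: 105.7
```

Run:
```python
from h import *
s=get_image("scene");t=get_image("top")
st=get_state();print(st["position"],st["ee_rot"].round(4),st["contact_force"],st["width"])
cr=lambda im,x,y,w,h,k:cv2.resize(im[y:y+h,x:x+w],None,fx=k,fy=k,interpolation=cv2.INTER_CUBIC)
cv2.imwrite("pics/fin.png",np.hstack([cr(t,180,130,200,200,2),cr(s,245,190,80,80,5)])[:,:,::-1])
```

```text
[0.47351106 0.21333507 0.12254457] [-3.000e-04 -6.610e-02  9.978e-01 -0.000e+00] [-0.76798676 -0.22814789 -1.04089301] 0.0528518345388732
```

View pics/fin.png

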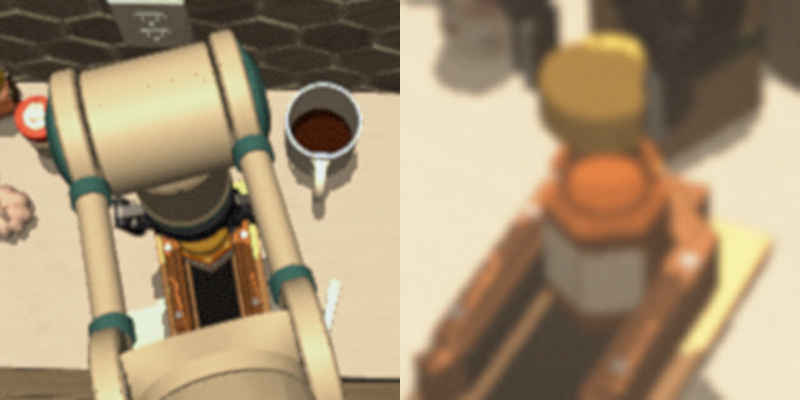

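The lid is held above the open jar, whose mouth is at about scene pixel (286,227), and the jar stands in the V. I'll check the mouth position once before handing in.

Run:
```python
from h import *
P=plane("scene",(607-400+.5)/5-.5+245,(185+.5)/5-.5+190,.1); print(P)
c,s=np.cos(np.radians(11.35)),np.sin(np.radians(11.35))
print((P[0]-.4705)*c+(P[1]-.2109)*s,-(P[0]-.4705)*s+(P[1]-.2109)*c)
```

```text
[0.45664672 0.20007492 0.1       ]
-0.0157127547005512 -0.007887021493057233
```

Run:
```python
from h import *
c,s=np.cos(np.radians(11.35)),np.sin(np.radians(11.35))
def q(x,y,z):
    u,v=pix("scene",(.4705+x*c-y*s,.2109+x*s+y*c,z)); return round((u+.5-245)*5+400),round((v+.5-190)*5)
print("rim c",q(0,0,.1),"near",q(-.0205,0,.1),"far",q(.0205,0,.1),q(0,.0205,.1),q(0,-.0205,.1))
for a in range(0,360,60): print(a,q(.029*np.cos(np.radians(a)),.029*np.sin(np.radians(a)),.077))
print("lid underside c",q(.003,0,.122),"screws",[q(x,y,.051) for x in(-.0695,.0015) for y in(.041,-.038)])
```

```text
rim c (608, 158) near (586, 187) far (628, 129) (566, 145) (650, 171)
0 (638, 156)
60 (574, 160)
120 (544, 201)
180 (579, 238)
240 (646, 234)
300 (675, 192)
lid underside c (609, 116) screws [(455, 313), (618, 368), (532, 210), (689, 261)]
```

The shoulder corners match the home position: predicted (544,201), (579,238) and (646,234), against about (545,210), (578,240) and (648,240) in the crop. The lid had hidden part of the rim I clicked. I'm handing in.

```bash
python3 -c "
from rig import *
print(sign_off())"
```

```text
the job is handed in; nothing more can be done
None
```

The job is handed in: the jar stands home in the brace, and the freed lid is held level about 2 cm above its mouth. On the way, the jar jammed short of the V with a 33 N upward force and pitched in the grip, so I set it down, regrasped it, and pushed it home before twisting the lid.

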